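# Hold a glass cell in the light path of a bench photometer

## Task

First push the plywood light-meter carton along its rollers, without lifting it, until it is fully home against the stop of the bay. Then pick up the glass cell by its two frosted (long) faces only, never touching the clear end faces with the fingers, and hold it upright in the light path about half-way between the lamp and the carton, centred on the beam with its clear faces square to the beam. Finish while still holding it there, steady in the air; leave everything else on the bench where it is.

Things in the scene. Friction and masses are not known exactly. Their poses are not given: they have to be found in the camera images.
- rig: fixed rig on a steel plate 140 x 570 x 12 mm; origin underneath on the beam line, y along the beam: lamp tube (50 mm wide, centre 90 mm up) on a 60 mm block from y = -205 mm back; crossbar stop at y = 0 (66 mm high); track y = 0 to 250 mm: free steel rollers, tops 50 mm up, between aluminium sides 122 mm over the outside, 58 mm high (75 mm in the bay, y = -10 to 100)
- bay_home (a point): centre that the carton has when it is fully home against the bay's stop: 50 mm beyond the stop's face, 90 mm above the table; axes as the rig's, so the carton is pushed along this point's -y
- tote_mid (a point): loose plywood light-meter carton on the rollers, 104 (x, across the track) x 100 (y, along it) x 80 mm tall, 0.5 to 0.8 kg; this is its centre, 90 mm above the table; a round window in the middle of its -y face looks at the lamp. It has 3 mm play each side between the track's sides, starts 70 to 120 mm short of home, and rolls easily, with under 1 N
- beam_mid (a point): point on the axis of the beam about half-way between the lamp's lens (105 mm to its -y) and the bay's stop (100 mm to its +y), 90 mm above the table; its y axis runs along the beam (10 mm wide), z up. Nothing else stands in this gap above the 12 mm base plate
- cell_mid (a point): the loose glass cell, a closed rectangular block 26 (x) x 40 (y) x 60 mm tall (z), about 0.11 kg, standing upright on one of two equal wooden blocks (70 x 70 x 25 mm); this is its centre, 30 mm above its foot. Grip it across its x axis (26 mm)
- frosted_a: frosted long face of the cell on its +x side, a 3 x 40 x 60 mm pane; origin at the pane's lower edge, 11.5 mm off the cell's middle
- frosted_b: frosted long face of the cell on its -x side, same size
- clear_a: clear glass end face of the cell on its +y side, a 20 mm wide, 60 mm tall pane between the frosted ones, flush with their ends; not to be touched by the fingers; light passes through it along the cell's y axis
- clear_b: clear glass end face of the cell on its -y side, same
- weight: small round steel weight with a knob, 36 mm across, 45 mm tall, standing on the other wooden block (bystander); origin at its underside
- big_weight: round steel weight with a knob, 52 mm across, 70 mm tall (bystander); origin at its underside
- clamp: small dark C-shaped clamp lying flat between the two wooden blocks, about 45 x 105 x 14 mm (bystander); origin at its underside
- stand: loose magnetic stand: dark 50 x 60 x 55 mm block with a 14 mm steel post up to 150 mm (bystander); origin at its underside
- offcut: dark wooden offcut 50 x 150 x 22 mm, lying beyond the rig (bystander); origin at its underside
- bar: flat steel bar 20 x 220 x 12 mm, lying beyond the rig (bystander); origin at its underside
- step_block: aluminium block 60 x 50 x 40 mm to the left (bystander); origin at its underside
Mind the look-alikes: they are no part of the job. There is more than one size of the part that bears tote_mid; the job needs the middle-sized. What is shaped like the part that bears cell_mid but red is not meant.

How it is judged:
By the outcome, as a careful person would: the job done as asked, in the order asked, and still so for the second after the job is handed in, while the arm keeps its last pose, push and grip.
It also fails if it takes over 48 s, if anything falls off the work surface, if the arm or the gripper's body presses on something with over 40 N, if the wrist force passes 120 N, or if a joint passes its speed limit or range.

## Robot

A 6-joint arm with a two-finger parallel gripper is mounted at the origin on the work surface. World frame = base frame: x ahead of the robot, y to its left, z up, the work surface at z = 0. Lengths are in mm, angles in degrees, forces in N, time in s.
With the tool pointing down it reaches from about 325 to 850 mm from the base axis. Payload 4.4 kg.
Tool frame: the origin (TCP) lies midway between the tips of the shut fingers; the grasp point (between the pads) lies 19 mm behind it; z points along the fingers, y is the direction in which the jaws open and shut (so a half turn about z gives the same grasp; the last joint's range is limited). The gripper opens to 94 mm and grips with 3 to 60 N. Pads are 16 mm wide; open, the fingers measure 119 mm over their backs; the gripper's body (75 mm by 177 mm) begins 78 mm behind the grasp point.
Start: joints at [-73.023, 11.837, 88.321, -0, 79.842, -8.623], TCP at [248.436, -518.562, 205.447] pointing down, gripper open.
Joint ranges: [-156.59, 156.59], [-49.26, 127.26], [12.9, 141.05], [-63.56, 243.56], [4.71, 150.69], [-161.64, 161.64]. Speed limits (degrees/s): [159.86, 159.86, 180, 180, 180, 180].

## Interface

Orientations are given as a 3x3 rotation matrix whose columns are the frame's x, y, z axes.
In Python, from bench import * gives the robot as it stands.
- The arm moves only by the tool play_rows, never from a script. Its argument "targets" is a list of rows, each an object with "travel": the shift along the world's x, y, z in cm, a list of three; "yaw": the turn about the world's z in rad; "hand": the closure, from 0 (fully open) to 1 (shut). A call has exactly 10 rows; each row shifts and turns the commanded pose from where the row before left it; what a row does not reach is not made up. A row lasts 1/8 s, in which the tool goes at most 62.5 mm and 10.7 degrees, less where a joint would pass 70% of its speed; a pose out of reach is approached as far as the arm can. A call with a gripper value outside its range is refused whole. The fingers move at their own pace and stop on an object; the grip force is fixed at half the most. Time passes only in rows, so rows that do not move let the fingers close, or fill a call up. It gives the time, the measured TCP pose, the force and the opening at its end, in the units of the state.
- get_obs(): the state, without advancing time (a new reading comes with each control period).
- snapshot(name): name is "scene" or "top" or "wrist"; returns a dict with "color" (420x560x3 uint8, red, green, blue), "intrinsics" (3x3 intrinsics, pixels), "pose" (4x4, takes a point from camera to world coordinates); the wrist camera has in their place "mount" (4x4, takes a point from camera to tool coordinates, whose origin is the TCP and whose axes are the flange's). Camera axes: x right, y up, looking along -z (the intrinsics and any distortion apply to the point x, -y, -z); pixel columns grow to the right and rows downward; lengths in mm; the calibration is good to about 2 mm. A picture is of the moment at which its call begins: read the wrist's pose just before it. There is no depth.
- close_job(): hands the job in, once; it reports no verdict.
The state is a dict: "t": time; "joints": joint angles; "qd": joint speeds; "joint_efforts": joint torques, N m; "ee_pos": TCP position; "tcp_rot": TCP orientation; "ft_force": force on the tool from outside, world axes, zero at the start; "ft_torque": the same for the moment, N m; "gripper_width": opening from 0.0 (shut) to 1.0 (fully open).
Only numpy, scipy, OpenCV 4.12 (cv2) and the standard library are available. Lean on these libraries where they do the work, as an engineer would, in place of code of your own. Each camera call takes 0.05 s, during which the arm holds its last target.

## Working session

There is one attempt and no reset: what is moved stays moved. The work goes in short steps, Python scripts to look and compute and a tool call to move; the robot and the scene stay as the last step left them, time stands still between calls to the robot, and variables do not carry over. Pictures are saved under pics/ and viewed, and the job is handed in when it is done.

Besides the shell and the picture viewer there is one more tool, called after "Call:" as name([rows], argument=value, ...), one row to a line, values as JSON. play_rows: Moves the arm, as the interface text tells. Its arguments: {"type":"object","properties":{"targets":{"type":"array"}},"required":["targets"]}

```bash
mkdir -p pics
cat > h.py <<'E'
from bench import *
import numpy as np, cv2
def snap(n,f):
    s=snapshot(n); cv2.imwrite('pics/'+f+'.png',cv2.cvtColor(s['color'],cv2.COLOR_RGB2BGR))
    d={'K':np.array(s['intrinsics']),'img':s['color']}
    d['P']=np.array(s['pose']) if 'pose' in s else None
    if 'mount' in s:
        d['M']=np.array(s['mount'])
    d['keys']=list(s.keys())
    return d
def ray(K,P,u,v):
    d=np.linalg.inv(K)@np.array([u,v,1.0]); d=np.array([d[0],-d[1],-d[2]])
    return P[:3,3],P[:3,:3]@d
def onz(K,P,u,v,z):
    o,d=ray(K,P,u,v); return o+d*(z-o[2])/d[2]
def proj(K,P,p):
    c=np.linalg.inv(P)@np.append(p,1.0); q=K@np.array([c[0],-c[1],-c[2]]); return q[:2]/q[2]
E
python3 - <<'E'
from h import *
print(get_obs())
for n in ['scene','top','wrist']:
    d=snap(n,n+'0'); print(n,d['keys'],d['K'].tolist(),np.round(d['P'] if d['P'] is not None else d['M'],3).tolist())
    np.savez(n+'0.npz',K=d['K'],P=d['P'] if d['P'] is not None else d['M'])
E
```

```text
{'t': 0.0, 'joints': array([-7.30240600e+01,  1.18849001e+01,  8.84022270e+01,  1.24182889e-03,
        7.98400165e+01, -8.62511304e+00]), 'qd': array([-0.00833816,  0.03037381,  0.04481081, -0.01910291, -0.0341239 ,
        0.00484745]), 'joint_efforts': array([ 1.94872744e-03, -3.70870650e+01, -2.81417191e+01,  7.01216119e-02,
        3.60578997e-02, -1.48426957e-04]), 'ee_pos': array([ 248.20581825, -517.80495124,  204.30563485]), 'tcp_rot': array([[ 9.01826358e-01,  4.32098167e-01, -6.27498379e-04],
       [ 4.32098478e-01, -9.01823916e-01,  2.12861113e-03],
       [ 3.53875920e-04, -2.19077871e-03, -9.99997538e-01]]), 'ft_force': array([ 0.21597008,  1.15072838, -0.09697552]), 'ft_torque': array([-0.06504584,  0.0736507 , -0.01100182]), 'gripper_width': 0.9970905131199164}
scene ['color', 'intrinsics', 'pose'] [[456.6674026999425, 0.0, 281.57827274765435], [0.0, 456.6674026999425, 208.39738081847702], [0.0, 0.0, 1.0]] [[0.421, -0.628, 0.655, 1265.96], [0.907, 0.278, -0.316, -370.605], [0.017, 0.727, 0.687, 844.453], [0.0, 0.0, 0.0, 1.0]]
top ['color', 'intrinsics', 'pose'] [[396.6581980068568, 0.0, 277.76198153516066], [0.0, 396.6581980068568, 211.06654585366803], [0.0, 0.0, 1.0]] [[-0.001, 0.994, -0.111, 446.018], [-1.0, 0.0, 0.008, -6.997], [0.008, 0.111, 0.994, 1022.544], [0.0, 0.0, 0.0, 1.0]]
wrist ['color', 'intrinsics', 'mount'] [[313.87290856903934, 0.0, 283.8385974004487], [0.0, 313.87290856903934, 210.15944150170813], [0.0, 0.0, 1.0]] [[-0.0, 0.972, 0.237, 66.443], [1.0, 0.0, 0.001, 0.945], [0.001, 0.237, -0.972, -179.978], [0.0, 0.0, 0.0, 1.0]]
```

View pics/scene0.png

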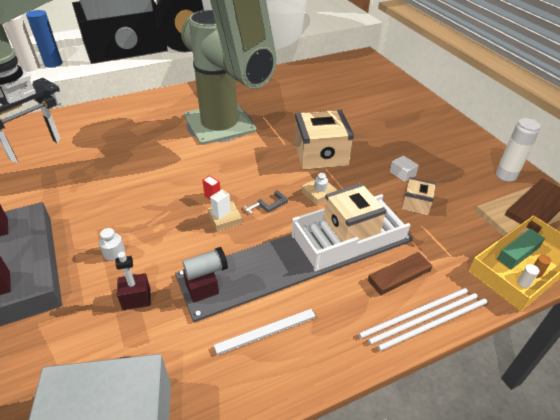

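View pics/top0.png

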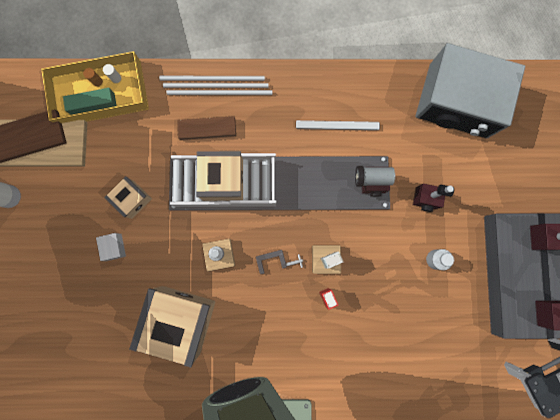

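View pics/wrist0.png

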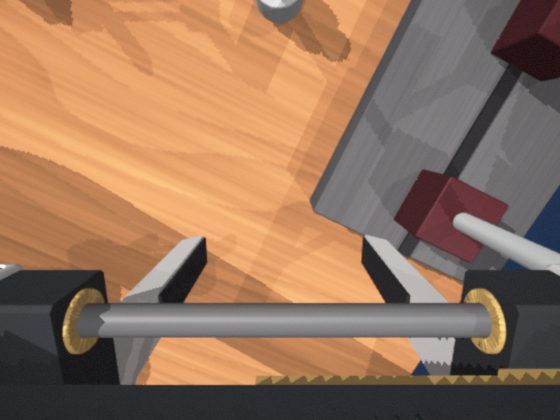

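The top view shows the rig running along world y: lamp at (375,178), carton at (218,175) and stop near column 273. The cell is at (332,260) on its block, the red look-alike at (330,298). I'll zoom in to measure the pixels.

Run:
```python
import cv2
a=cv2.imread('pics/top0.png'); 
cv2.imwrite('pics/topA.png',cv2.resize(a[140:220,160:400],None,fx=3.3,fy=3.3,interpolation=cv2.INTER_CUBIC))
cv2.imwrite('pics/topB.png',cv2.resize(a[235:315,195:355],None,fx=5,fy=5,interpolation=cv2.INTER_CUBIC))
```

```text
(no output)
```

View pics/topA.png

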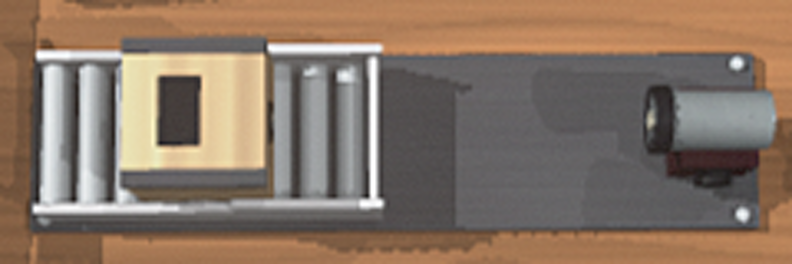

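View pics/topB.png

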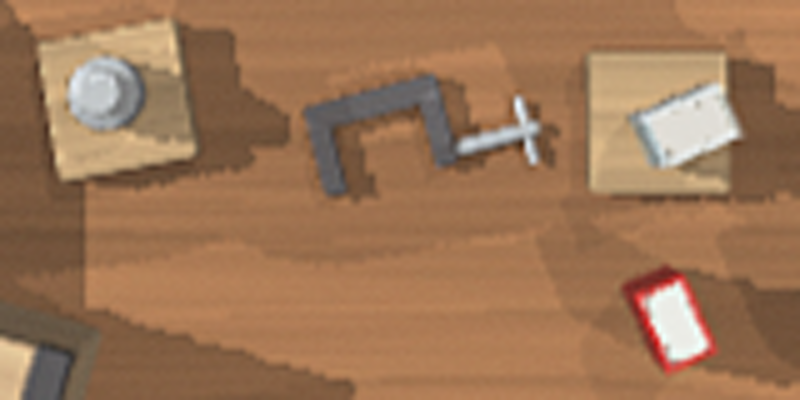

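Run:
```python
from h import *
z=np.load('top0.npz');K,P=z['K'],z['P']
A=lambda u,v,h:onz(K,P,160+u/3.3-.35,140+v/3.3-.35,h)
B=lambda u,v,h:onz(K,P,195+u/5-.4,235+v/5-.4,h)
for n,u,v,h in [('plateTR',757,55,12),('plateBR',762,229,12),('plateBL',33,231,12),('railTL',38,53,58),('railBL',33,209,58),('railTR',382,48,75),('railBR',382,207,75),('stopR top',381,55,66),('stopR bot',381,200,66),('cart TL',122,38,130),('cart TR',268,38,130),('BL',122,172,130),('BR',267,172,130),('lampT',776,90,90)]:
    print(n,np.round(A(u,v,h),1))
for u,v in [(640,115),(716,84),(743,135),(663,167)]: print(np.round(B(u,v,85),1))
for u,v in [(588,52),(728,52),(728,193),(588,193)]: print('blk',np.round(B(u,v,25),1))
for u,v in [(35,45),(175,20),(195,155),(60,180)]: print('blk2',np.round(B(u,v,25),1))
```

```text
plateTR [ 703.1 -305.5   12. ]
plateBR [ 564.5 -304.9   12. ]
plateBL [562.9 261.8  12. ]
railTL [692.3 249.8  58. ]
railBL [574. 250.  58.]
railTR [692.   -8.8  75. ]
railBR [573.3  -8.8  75. ]
stopR top [689.  -8.  66.]
stopR bot [579.7  -8.   66. ]
cart TL [684.7 172.5 130. ]
cart TR [684.8  70.8 130. ]
BL [590.2 170.4 130. ]
BR [590.2  70.6 130. ]
lampT [ 657.2 -295.4   90. ]
[ 441.1 -119.6   85. ]
[ 455.6 -155.6   85. ]
[ 431.7 -167.9   85. ]
[ 416.9 -130.1   85. ]
blk [ 472.2 -101.1   25. ]
blk [ 472.1 -171.4   25. ]
blk [ 402.2 -170.2   25. ]
blk [ 402.2 -100.4   25. ]
blk2 [475.9 176.   25. ]
blk2 [488.3 106.1  25. ]
blk2 [421.2  95.3  25. ]
blk2 [408.9 162.2  25. ]
```

Call:
play_rows([
  {"travel":[2.13,4.14,0],"yaw":0.168,"hand":0},
  {"travel":[2.13,4.14,0],"yaw":0.168,"hand":0},
  {"travel":[2.13,4.14,0],"yaw":0.168,"hand":0},
  {"travel":[2.13,4.14,0],"yaw":0.168,"hand":0},
  {"travel":[2.13,4.14,0],"yaw":0.168,"hand":0},
  {"travel":[2.13,4.14,0],"yaw":0.168,"hand":0},
  {"travel":[2.13,4.14,0],"yaw":0.168,"hand":0},
  {"travel":[2.13,4.14,0],"yaw":0.168,"hand":0},
  {"travel":[2.13,4.14,0],"yaw":0.168,"hand":0},
  {"travel":[0,0,0],"yaw":0,"hand":0},
])

```text
t: 1.4
ee_pos: [440.7, -143.4, 205.2]
tcp_rot: [[-0.383, 0.924, -0.0], [0.924, 0.383, 0.001], [0.001, -0.0, -1.0]]
ft_force: [0.2, 0.1, -0.0]
gripper_width: 1.004
```

Run:
```python
from h import *
o=get_obs(); d=snap('wrist','wrist1')
T=np.eye(4);T[:3,:3]=o['tcp_rot'];T[:3,3]=o['ee_pos']
np.savez('w1.npz',K=d['K'],P=T@d['M']); print(o['t'],o['ee_pos'],o['tcp_rot'],o['joints'])
```

```text
1.4 [ 440.67272306 -143.4345317   205.15916032] [[-3.82865100e-01  9.23804184e-01 -3.81544287e-04]
 [ 9.23803887e-01  3.82865284e-01  7.42806341e-04]
 [ 8.32287668e-04 -6.80774716e-05 -9.99999651e-01]] [-2.87693866e+01 -1.99306399e+00  1.03324685e+02  2.73136871e-02
  7.87080265e+01 -5.12860209e+01]
```

View pics/wrist1.png

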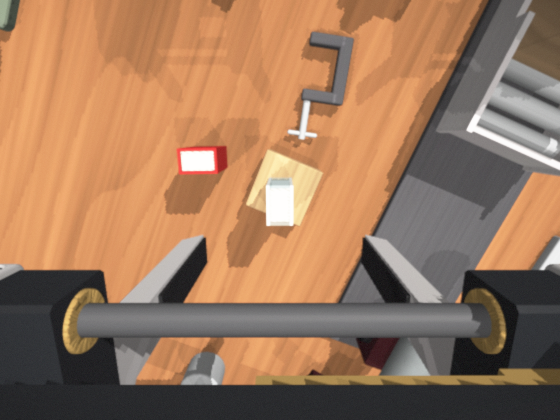

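The wrist view shows the cell at (280,205) nearly square to the image, its block around (285,187), and the red copy at (202,160). I'll crop for the edges.

Run:
```python
import cv2
a=cv2.imread('pics/wrist1.png')
cv2.imwrite('pics/w1c.png',cv2.resize(a[140:240,230:340],None,fx=6,fy=6,interpolation=cv2.INTER_NEAREST))
```

```text
(no output)
```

View pics/w1c.png

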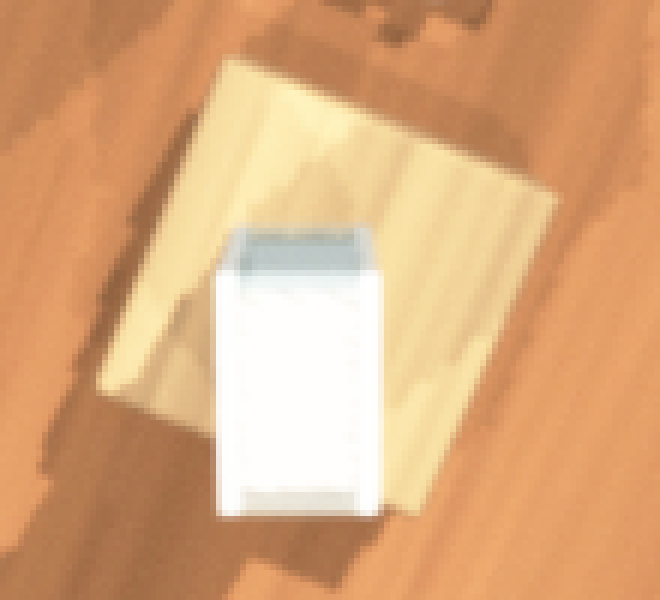

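Run:
```python
from h import *
z=np.load('w1.npz');K,P=z['K'],z['P']
p=[onz(K,P,230+u/6-.5,140+v/6-.5,85) for u,v in [(217,269),(381,269),(381,516),(217,516)]]
for q in p: print(np.round(q,1))
print(np.mean(p,0)); 
e=p[1]-p[0];print(np.linalg.norm(e),np.degrees(np.arctan2(e[1],e[0])))
e=p[3]-p[0];print(np.linalg.norm(e),np.degrees(np.arctan2(e[1],e[0])))
```

```text
[ 415.  -132.2   85. ]
[ 439.3 -122.2   85. ]
[ 455.4 -160.2   85. ]
[ 430.3 -170.7   85. ]
[ 435.01284936 -146.32969713   85.        ]
26.369975271135353 22.5000789484386
41.35024181293583 -68.28425251816407
```

Call:
play_rows([
  {"travel":[2.15,1.15,0],"yaw":-0.0437,"hand":0.4},
  {"travel":[2.15,1.15,0],"yaw":-0.0437,"hand":0.4},
  {"travel":[2.15,1.15,0],"yaw":-0.0437,"hand":0.4},
  {"travel":[2.15,1.15,0],"yaw":-0.0437,"hand":0.4},
  {"travel":[2.15,1.15,0],"yaw":-0.0437,"hand":0.4},
  {"travel":[2.15,1.15,0],"yaw":-0.0437,"hand":0.4},
  {"travel":[2.15,1.15,0],"yaw":-0.0437,"hand":0.4},
  {"travel":[2.15,1.15,0],"yaw":-0.0437,"hand":0.4},
  {"travel":[2.15,1.15,0],"yaw":-0.0437,"hand":0.4},
  {"travel":[0,0,0],"yaw":0,"hand":0.4},
])

```text
t: 2.7
ee_pos: [634.0, -43.7, 204.7]
tcp_rot: [[0.006, 1.0, -0.001], [1.0, -0.006, -0.0], [-0.0, -0.001, -1.0]]
ft_force: [0.1, -0.1, -0.5]
gripper_width: 0.601
```

```bash
cat >> h.py <<'E'
def wsnap(f):
    o=get_obs(); d=snap('wrist',f)
    T=np.eye(4);T[:3,:3]=o['tcp_rot'];T[:3,3]=o['ee_pos']
    np.savez(f+'.npz',K=d['K'],P=T@d['M']); print(o['t'],o['ee_pos'].round(1),o['tcp_rot'].round(3).tolist(),o['ft_force'].round(1),o['gripper_width'])
    return d
E
python3 - <<'E'
from h import *
wsnap('w2')
a=cv2.imread('pics/w2.png'); cv2.imwrite('pics/w2c.png',cv2.resize(a[:266],(800,380),interpolation=cv2.INTER_CUBIC))
E
```

```text
2.7 [634.  -43.7 204.7] [[0.006, 1.0, -0.001], [1.0, -0.006, -0.0], [-0.0, -0.001, -1.0]] [ 0.1 -0.1 -0.5] 0.6013694399655942
```

View pics/w2.png

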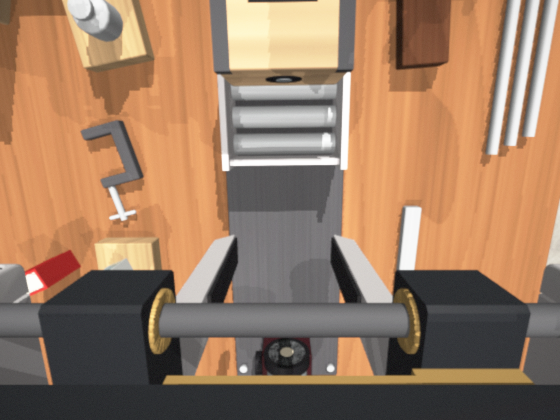

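Run:
```python
import cv2
a=cv2.imread('pics/w2.png')
cv2.imwrite('pics/w2c.png',cv2.resize(a[60:190,200:370],None,fx=4.5,fy=4.5,interpolation=cv2.INTER_NEAREST))
```

```text
(no output)
```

View pics/w2c.png

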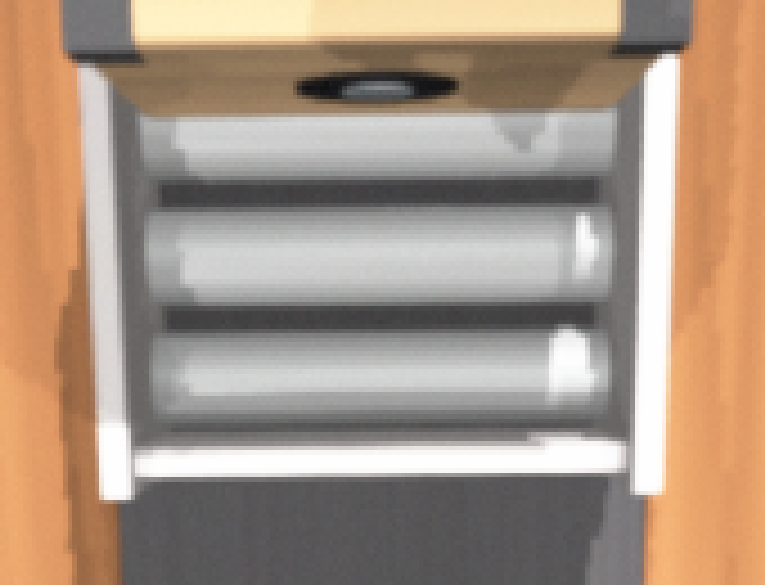

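Run:
```python
from h import *
z=np.load('w2.npz');K,P=z['K'],z['P']
C=lambda u,v,h:np.round(onz(K,P,200+u/4.5-.5,60+v/4.5-.5,h),1)
for n,*a in [('railL',100,500,75),('railR',664,494,75),('stopfarL',135,443,66),('stopfarR',627,438,66),('nearL',135,475,66),('nearR',627,470,66),('plL',121,530,12),('plR',646,530,12),('cartL',66,60,130),('cartR',690,54,130)]: print(n,C(*a))
F=lambda u,v,h:np.round(onz(K,P,u,v,h),1)
print(F(244,370,16),F(331,369,16),F(287,352,90))
```

```text
railL [571.5 -11.8  75. ]
railR [694.9 -11.3  75. ]
stopfarL [ 5.781e+02 -2.000e-01  6.600e+01]
stopfarR [6.879e+02 2.000e-01 6.600e+01]
nearL [577.8  -7.3  66. ]
nearR [688.2  -6.9  66. ]
plL [564.  -26.9  12. ]
plR [703.  -27.8  12. ]
cartL [580.7  68.1 130. ]
cartR [685.3  68.3 130. ]
[ 575.7 -293.3   16. ] [ 695.7 -292.3   16. ] [ 634.8 -207.1   90. ]
```

Call:
play_rows([
  {"travel":[0,4.3,0],"yaw":0.009,"hand":0.4},
  {"travel":[0,4.3,0],"yaw":0,"hand":0.4},
  {"travel":[0,4.3,0],"yaw":0,"hand":0.4},
  {"travel":[0,4.3,0],"yaw":0,"hand":0.4},
  {"travel":[0,4.3,0],"yaw":0,"hand":0.4},
  {"travel":[0,4.3,0],"yaw":0,"hand":0.4},
  {"travel":[0,0,-4.0],"yaw":0,"hand":0.4},
  {"travel":[0,0,-4.0],"yaw":0,"hand":0.4},
  {"travel":[0,0,-3.9],"yaw":0,"hand":0.4},
  {"travel":[0,0,0],"yaw":0,"hand":0.4},
])

```text
t: 4.0
ee_pos: [629.7, 213.2, 82.1]
tcp_rot: [[-0.002, 1.0, -0.01], [1.0, 0.002, -0.002], [-0.002, -0.01, -1.0]]
ft_force: [-0.2, -0.4, 0.6]
gripper_width: 0.6
```

Run:
```python
from h import *
d=snap('scene','scene1')
```

```text
(no output)
```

View pics/scene1.png

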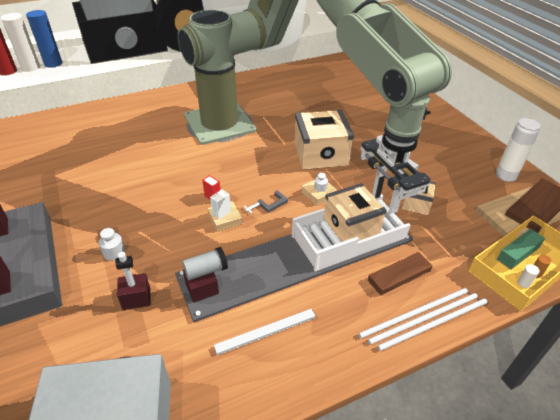

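Call:
play_rows([
  {"travel":[0.2,-1.0,0],"yaw":0,"hand":0.4},
  {"travel":[0,-1.0,0],"yaw":0,"hand":0.4},
  {"travel":[0,-0.8,0],"yaw":0,"hand":0.4},
  {"travel":[0,-0.6,0],"yaw":0,"hand":0.4},
  {"travel":[0,-0.6,0],"yaw":0,"hand":0.4},
  {"travel":[0,-0.8,0],"yaw":0,"hand":0.4},
  {"travel":[0,-0.8,0],"yaw":0,"hand":0.4},
  {"travel":[0,-0.8,0],"yaw":0,"hand":0.4},
  {"travel":[0,-0.8,0],"yaw":0,"hand":0.4},
  {"travel":[0,-0.6,0],"yaw":0,"hand":0.4},
])

```text
t: 5.3
ee_pos: [635.6, 136.9, 86.3]
tcp_rot: [[-0.003, 1.0, -0.0], [1.0, 0.003, 0.0], [0.0, -0.0, -1.0]]
ft_force: [1.4, 1.5, -0.2]
gripper_width: 0.599
```

Run:
```python
from h import *
print(get_obs()['ft_force'],get_obs()['ee_pos'])
d=snap('top','top1');a=cv2.imread('pics/top1.png')
cv2.imwrite('pics/top1c.png',cv2.resize(a[140:220,160:320],None,fx=5,fy=5,interpolation=cv2.INTER_CUBIC))
```

```text
[ 1.4052303   1.4819132  -0.18394098] [635.60835084 136.92086944  86.34212359]
```

View pics/top1c.png

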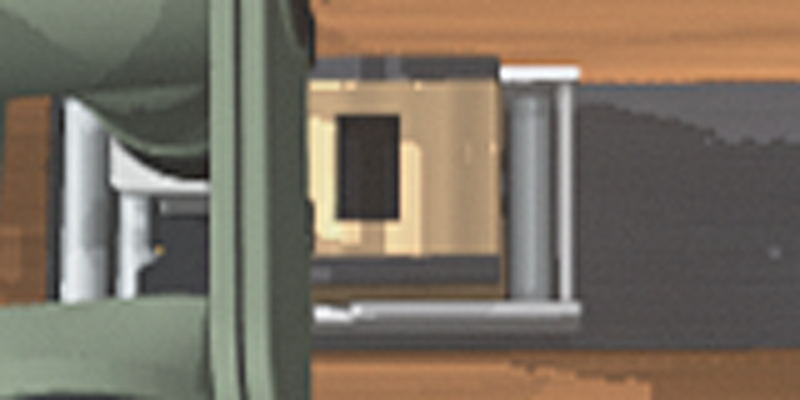

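Call:
play_rows([
  {"travel":[0,-0.5,0],"yaw":0,"hand":0.4},
  {"travel":[0,-0.5,0],"yaw":0,"hand":0.4},
  {"travel":[0,-0.4,0],"yaw":0,"hand":0.4},
  {"travel":[0,-0.4,0],"yaw":0,"hand":0.4},
  {"travel":[0,-0.3,0],"yaw":0,"hand":0.4},
  {"travel":[0,-0.2,0],"yaw":0,"hand":0.4},
  {"travel":[0,-0.2,0],"yaw":0,"hand":0.4},
  {"travel":[0,-0.2,0],"yaw":0,"hand":0.4},
  {"travel":[0,-0.1,0],"yaw":0,"hand":0.4},
  {"travel":[0,-0.1,0],"yaw":0,"hand":0.4},
])

```text
t: 6.6
ee_pos: [635.7, 109.8, 86.6]
tcp_rot: [[-0.004, 1.0, 0.0], [1.0, 0.004, 0.002], [0.002, 0.0, -1.0]]
ft_force: [0.2, 5.0, 0.4]
gripper_width: 0.598
```

Run:
```python
from h import *
o=get_obs();print(o['ft_force'],o['ee_pos'])
d=snap('top','top2');a=cv2.imread('pics/top2.png')
cv2.imwrite('pics/top2c.png',cv2.resize(a[140:220,160:320],None,fx=5,fy=5,interpolation=cv2.INTER_CUBIC))
```

```text
[0.23560059 4.957828   0.38712585] [635.70263572 109.83422127  86.58787218]
```

View pics/top2c.png

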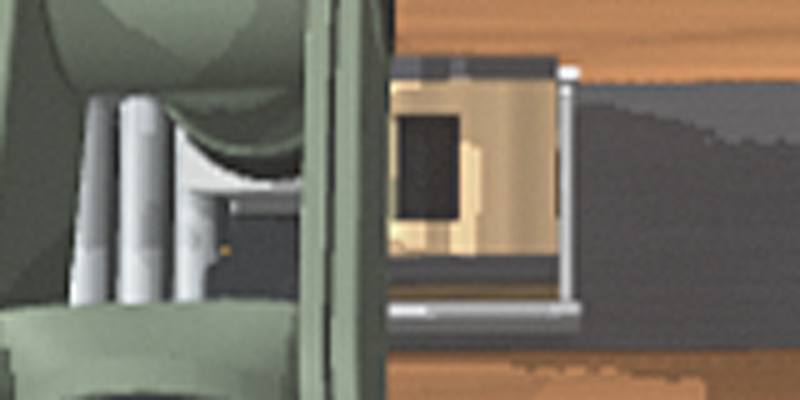

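The carton's front edge now meets the stop line at column 557 of the crop, and the force has reached 5 N against under 1 N for rolling. I'll press 2 mm further to confirm, then withdraw.

Call:
play_rows([
  {"travel":[0,-0.1,0],"yaw":0,"hand":0.4},
  {"travel":[0,-0.1,0],"yaw":0,"hand":0.4},
  {"travel":[0,0,0],"yaw":0,"hand":0.4},
  {"travel":[0,0,0],"yaw":0,"hand":0.4},
  {"travel":[0,0,0],"yaw":0,"hand":0.4},
  {"travel":[0,0,0],"yaw":0,"hand":0.4},
  {"travel":[0,0,0],"yaw":0,"hand":0.4},
  {"travel":[0,0,0],"yaw":0,"hand":0.4},
  {"travel":[0,0,0],"yaw":0,"hand":0.4},
  {"travel":[0,0,0],"yaw":0,"hand":0.4},
])

```text
t: 7.9
ee_pos: [635.7, 109.7, 86.9]
tcp_rot: [[-0.004, 1.0, 0.001], [1.0, 0.004, 0.005], [0.005, 0.001, -1.0]]
ft_force: [0.9, 8.2, 0.4]
gripper_width: 0.596
```

Call:
play_rows([
  {"travel":[0,0.2,0],"yaw":0,"hand":0.4},
  {"travel":[0,0.3,0],"yaw":0,"hand":0.4},
  {"travel":[0,0.8,0],"yaw":0,"hand":0.4},
  {"travel":[0,1.5,0],"yaw":0,"hand":0.4},
  {"travel":[0,1.5,0],"yaw":0,"hand":0.4},
  {"travel":[0,0,3],"yaw":0,"hand":0.2},
  {"travel":[0,0,3],"yaw":0,"hand":0.2},
  {"travel":[0,0,3],"yaw":0,"hand":0.2},
  {"travel":[0,0,3],"yaw":0,"hand":0.2},
  {"travel":[0,0,0],"yaw":0,"hand":0.2},
])

```text
t: 9.15
ee_pos: [637.7, 150.6, 209.9]
tcp_rot: [[-0.005, 1.0, 0.007], [1.0, 0.005, 0.001], [0.001, 0.007, -1.0]]
ft_force: [0.4, 0.7, 0.2]
gripper_width: 0.802
```

Call:
play_rows([
  {"travel":[-2.5,-3.7,0],"yaw":0.0484,"hand":0.3},
  {"travel":[-2.5,-3.7,0],"yaw":0.0484,"hand":0.3},
  {"travel":[-2.5,-3.7,0],"yaw":0.0484,"hand":0.3},
  {"travel":[-2.5,-3.7,0],"yaw":0.0484,"hand":0.3},
  {"travel":[-2.5,-3.7,0],"yaw":0.0484,"hand":0.3},
  {"travel":[-2.5,-3.7,0],"yaw":0.0484,"hand":0.3},
  {"travel":[-2.5,-3.7,0],"yaw":0.0484,"hand":0.3},
  {"travel":[-2.5,-3.7,-2.5],"yaw":0.0484,"hand":0.3},
  {"travel":[0,0,-2.5],"yaw":0,"hand":0.3},
  {"travel":[0,0,0],"yaw":0,"hand":0.3},
])

```text
t: 10.4
ee_pos: [432.8, -145.2, 153.1]
tcp_rot: [[-0.38, 0.925, -0.007], [0.925, 0.38, 0.004], [0.006, -0.005, -1.0]]
ft_force: [-0.5, -0.2, -0.6]
gripper_width: 0.699
```

Run:
```python
from h import *
wsnap('w3'); d=snap('top','top3')
a=cv2.imread('pics/top3.png');b=cv2.imread('pics/w3.png')
c=np.vstack([cv2.resize(a[140:220,160:320],None,fx=3.5,fy=3.5,interpolation=cv2.INTER_CUBIC),cv2.resize(b[:310],(560,310))])
cv2.imwrite('pics/c3.png',c)
```

```text
10.4 [ 432.8 -145.2  153.1] [[-0.38, 0.925, -0.007], [0.925, 0.38, 0.004], [0.006, -0.005, -1.0]] [-0.5 -0.2 -0.6] 0.698966268693574
```

View pics/c3.png

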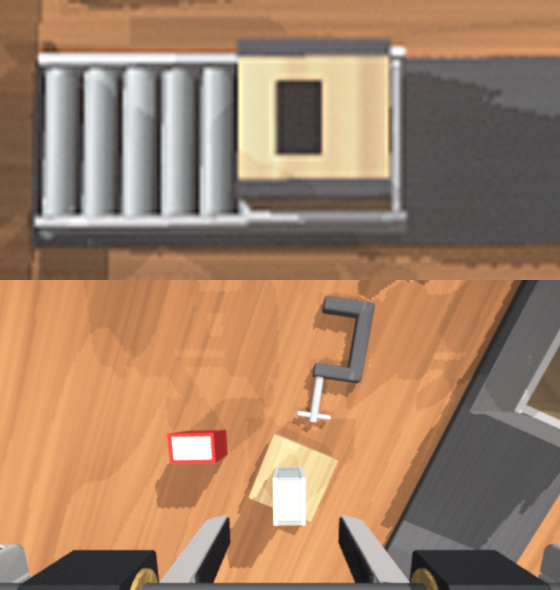

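The carton stays home against the stop, with its front edge at column 390 and the stop at about 395. Next is a fresh fix on the cell from this nearer view.

Run:
```python
import cv2
a=cv2.imread('pics/w3.png')
cv2.imwrite('pics/w3c.png',cv2.resize(a[170:260,240:350],None,fx=6,fy=6,interpolation=cv2.INTER_NEAREST))
```

```text
(no output)
```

View pics/w3c.png

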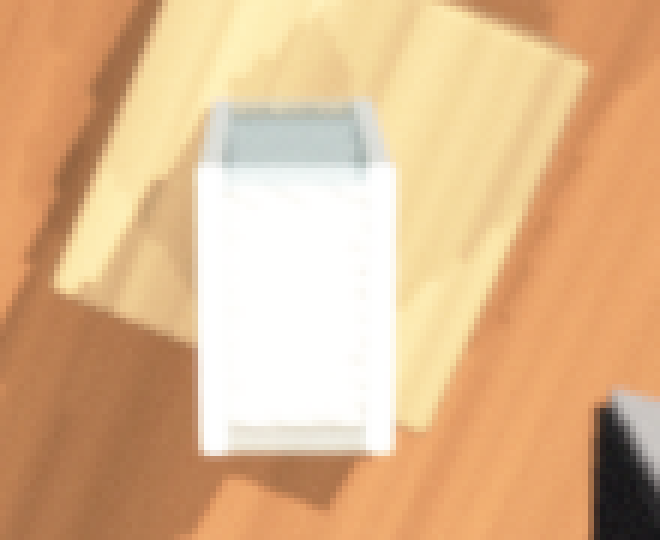

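Run:
```python
from h import *
z=np.load('w3.npz');K,P=z['K'],z['P']
p=[onz(K,P,240+u/6-.5,170+v/6-.5,85) for u,v in [(197,163),(396,163),(394,455),(199,455)]]
for q in p: print(np.round(q,1))
print(np.mean(p,0)); 
for i,j in [(0,1),(3,2),(0,3),(1,2)]:
  e=p[j]-p[i];print(np.linalg.norm(e),np.degrees(np.arctan2(e[1],e[0])))
o=get_obs();print(o['ee_pos'],o['tcp_rot'])
```

```text
[ 415.2 -132.3   85. ]
[ 439.9 -122.2   85. ]
[ 455.9 -160.3   85. ]
[ 430.8 -170.6   85. ]
[ 435.44440526 -146.35199354   85.        ]
26.703462257880417 22.37966300910986
27.15055983302409 22.42905280139067
41.369239545392816 -67.7738899538083
41.34705382440929 -67.1544252766854
[ 435.44979616 -145.89743257  155.95385635] [[-3.81582692e-01  9.24333900e-01 -1.22065186e-03]
 [ 9.24333994e-01  3.81583705e-01  7.37451417e-04]
 [ 1.14743220e-03 -8.46891309e-04 -9.99998983e-01]]
```

Call:
play_rows([
  {"travel":[0,0,-2.5],"yaw":0,"hand":0.4},
  {"travel":[0,0,-2.5],"yaw":0,"hand":0.4},
  {"travel":[0,0,-2.5],"yaw":0,"hand":0.4},
  {"travel":[0,0,-2.0],"yaw":0,"hand":0.4},
  {"travel":[0,0,-1.3],"yaw":0,"hand":0.4},
  {"travel":[0,0,-0.5],"yaw":0,"hand":0.4},
  {"travel":[0,0,0],"yaw":0,"hand":0.4},
  {"travel":[0,0,0],"yaw":0,"hand":0.4},
  {"travel":[0,0,0],"yaw":0,"hand":0.4},
  {"travel":[0,0,0],"yaw":0,"hand":0.4},
])

```text
t: 11.75
ee_pos: [435.9, -146.7, 43.8]
tcp_rot: [[-0.381, 0.925, 0.001], [0.925, 0.381, -0.0], [-0.001, 0.0, -1.0]]
ft_force: [0.1, 0.4, -0.2]
gripper_width: 0.597
```

Run:
```python
from h import *
wsnap('w4')
```

```text
11.75 [ 435.9 -146.7   43.8] [[-0.381, 0.925, 0.001], [0.925, 0.381, -0.0], [-0.001, 0.0, -1.0]] [ 0.1  0.4 -0.2] 0.597142549429773
```

View pics/w4.png

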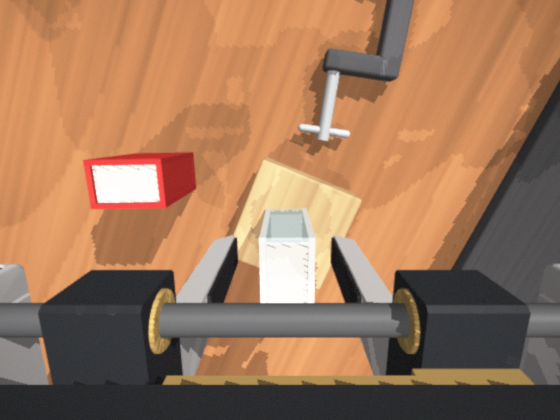

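The cell (columns 260–314) sits centred between the fingers (238 and 332), so I'll close.

Call:
play_rows([
  {"travel":[0,0,0],"yaw":0,"hand":0.6},
  {"travel":[0,0,0],"yaw":0,"hand":0.65},
  {"travel":[0,0,0],"yaw":0,"hand":0.7},
  {"travel":[0,0,0],"yaw":0,"hand":0.75},
  {"travel":[0,0,0],"yaw":0,"hand":0.8},
  {"travel":[0,0,0],"yaw":0,"hand":0.9},
  {"travel":[0,0,0],"yaw":0,"hand":1},
  {"travel":[0,0,0],"yaw":0,"hand":1},
  {"travel":[0,0,0],"yaw":0,"hand":1},
  {"travel":[0,0,0],"yaw":0,"hand":1},
])

```text
t: 13.05
ee_pos: [435.6, -146.5, 43.5]
tcp_rot: [[-0.381, 0.925, 0.0], [0.925, 0.381, -0.0], [-0.0, -0.0, -1.0]]
ft_force: [0.9, -0.3, -0.8]
gripper_width: 0.276
```

Call:
play_rows([
  {"travel":[0,0,0.5],"yaw":0,"hand":1},
  {"travel":[0,0,1.0],"yaw":0,"hand":1},
  {"travel":[0,0,1.5],"yaw":0,"hand":1},
  {"travel":[0,0,2],"yaw":0,"hand":1},
  {"travel":[0,0,1.5],"yaw":0,"hand":1},
  {"travel":[0,0,0.5],"yaw":0,"hand":1},
  {"travel":[0,0,0],"yaw":0,"hand":1},
  {"travel":[1,0.2,0],"yaw":-0.02,"hand":1},
  {"travel":[1.5,0.3,0],"yaw":-0.03,"hand":1},
  {"travel":[2,0.5,0],"yaw":-0.04,"hand":1},
])

```text
t: 14.3
ee_pos: [480.9, -136.1, 112.5]
tcp_rot: [[-0.294, 0.956, -0.001], [0.956, 0.294, 0.001], [0.001, -0.001, -1.0]]
ft_force: [0.4, -0.6, -1.1]
gripper_width: 0.277
```

Call:
play_rows([
  {"travel":[2.5,0.6,0],"yaw":-0.05,"hand":1},
  {"travel":[2.5,0.6,0],"yaw":-0.05,"hand":1},
  {"travel":[2.5,0.6,0],"yaw":-0.05,"hand":1},
  {"travel":[2.5,0.6,0],"yaw":-0.05,"hand":1},
  {"travel":[2.0,0.5,0],"yaw":-0.05,"hand":1},
  {"travel":[1.5,0.4,0],"yaw":-0.047,"hand":1},
  {"travel":[0.8,0.3,0],"yaw":0,"hand":1},
  {"travel":[0,0,0],"yaw":0,"hand":1},
  {"travel":[0,0,0],"yaw":0,"hand":1},
  {"travel":[0,0,0],"yaw":0,"hand":1},
])

```text
t: 15.55
ee_pos: [623.1, -100.6, 113.4]
tcp_rot: [[-0.004, 1.0, -0.0], [1.0, 0.004, 0.0], [0.0, -0.0, -1.0]]
ft_force: [-0.4, 1.1, -1.0]
gripper_width: 0.275
```

Run:
```python
from h import *
wsnap('w5');snap('scene','scene5')
o=get_obs();print(o['ee_pos'],o['tcp_rot'].round(4).tolist())
```

```text
15.55 [ 623.1 -100.6  113.4] [[-0.004, 1.0, -0.0], [1.0, 0.004, 0.0], [0.0, -0.0, -1.0]] [-0.4  1.1 -1. ] 0.2752963615528726
[ 623.29831909 -100.65578593  113.57738073] [[-0.0036, 1.0, -0.0001], [1.0, 0.0036, -0.0], [-0.0, -0.0001, -1.0]]
```

View pics/w5.png

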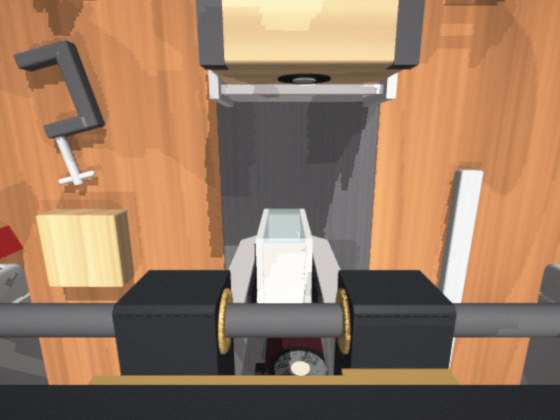

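View pics/scene5.png

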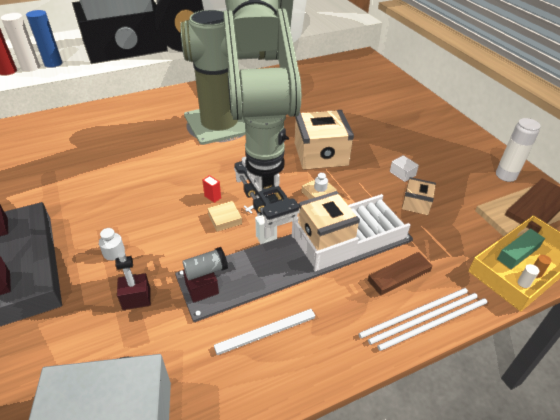

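Run:
```python
from h import *
z=np.load('w5.npz');K,P=z['K'],z['P']
a=cv2.imread('pics/w5.png');cv2.imwrite('pics/w5c.png',cv2.resize(a[60:130,195:405],None,fx=3.8,fy=3.8,interpolation=cv2.INTER_NEAREST))
cv2.imwrite('pics/w5d.png',cv2.resize(a[200:310,230:340],None,fx=5,fy=5,interpolation=cv2.INTER_NEAREST))
print(onz(K,P,304,78,90),onz(K,P,299.5,368,90))
for u,v,h in [(220,130,12),(379,130,12),(222,220,12),(371,220,12)]: print(onz(K,P,u,v,h).round(1))
```

```text
[633.58665689  -1.05264711  90.        ] [ 633.97006367 -206.65755606   90.        ]
[565.9 -30.8  12. ]
[704.  -30.4  12. ]
[ 564.2 -111.9   12. ]
[ 702.7 -111.4   12. ]
```

View pics/w5c.png

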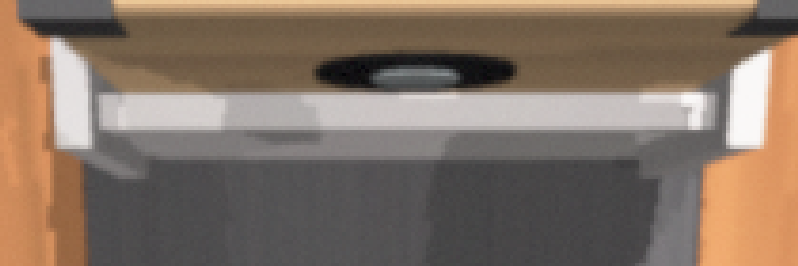

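View pics/w5d.png

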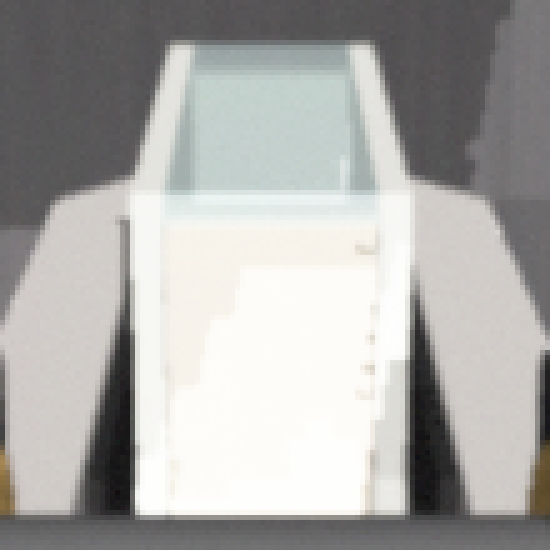

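Run:
```python
from h import *
z=np.load('w5.npz');K,P=z['K'],z['P']
F=lambda u,v,h:onz(K,P,230+u/5-.4,200+v/5-.4,h).round(1)
print(F(133,190,155),F(411,190,155),F(168,42,95),F(373,42,95))
```

```text
[608.9 -80.7 155. ] [634.7 -80.6 155. ] [608.3 -80.8  95. ] [634.9 -80.7  95. ]
```

Call:
play_rows([
  {"travel":[0.3,0,0],"yaw":0,"hand":1},
  {"travel":[0.4,0,-0.5],"yaw":0,"hand":1},
  {"travel":[0.3,0,-1.0],"yaw":0,"hand":1},
  {"travel":[0.05,0,-1.0],"yaw":0,"hand":1},
  {"travel":[0,0,-0.7],"yaw":0,"hand":1},
  {"travel":[0,0,-0.3],"yaw":0,"hand":1},
  {"travel":[0,0,0],"yaw":0,"hand":1},
  {"travel":[0,0,0],"yaw":0,"hand":1},
  {"travel":[0,0,0],"yaw":0,"hand":1},
  {"travel":[0,0,0],"yaw":0,"hand":1},
])

```text
t: 16.9
ee_pos: [634.3, -100.5, 78.8]
tcp_rot: [[-0.004, 1.0, 0.001], [1.0, 0.004, -0.0], [-0.0, 0.001, -1.0]]
ft_force: [-0.2, -0.4, -1.6]
gripper_width: 0.272
```

Call:
play_rows([
  {"travel":[0.03,0,0],"yaw":0,"hand":1},
  {"travel":[0,0,0],"yaw":0,"hand":1},
  {"travel":[0,0,0],"yaw":0,"hand":1},
  {"travel":[0,0,0],"yaw":0,"hand":1},
  {"travel":[0,0,0],"yaw":0,"hand":1},
  {"travel":[0,0,0],"yaw":0,"hand":1},
  {"travel":[0,0,0],"yaw":0,"hand":1},
  {"travel":[0,0,0],"yaw":0,"hand":1},
  {"travel":[0,0,0],"yaw":0,"hand":1},
  {"travel":[0,0,0],"yaw":0,"hand":1},
])

```text
t: 18.15
ee_pos: [634.5, -100.5, 78.5]
tcp_rot: [[-0.004, 1.0, 0.0], [1.0, 0.004, -0.0], [-0.0, 0.0, -1.0]]
ft_force: [-0.1, -0.4, -1.1]
gripper_width: 0.274
```

Run:
```python
from h import *
wsnap('w6');d=snap('scene','scene6');snap('top','top6')
a=cv2.imread('pics/w6.png')[:310];b=cv2.imread('pics/scene6.png')[190:320,170:420];c=cv2.imread('pics/top6.png')[140:220,160:400]
cv2.imwrite('pics/c6.png',np.vstack([a,cv2.resize(b,(560,290))]))
o=get_obs();print(o['ee_pos'],o['qd'].round(3))
```

```text
18.15 [ 634.5 -100.5   78.5] [[-0.004, 1.0, 0.0], [1.0, 0.004, -0.0], [-0.0, 0.0, -1.0]] [-0.1 -0.4 -1.1] 0.2738947054134201
[ 634.41897925 -100.46750941   78.44196887] [-0.081  0.049  0.044 -0.032 -0.066  0.094]
```

View pics/c6.png

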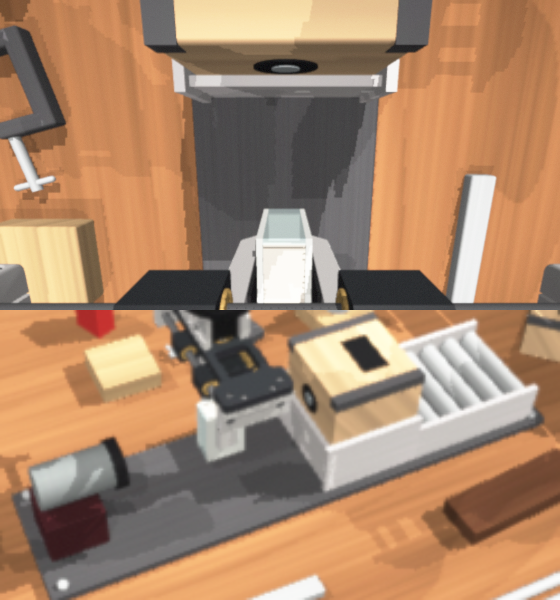

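View pics/top6.png

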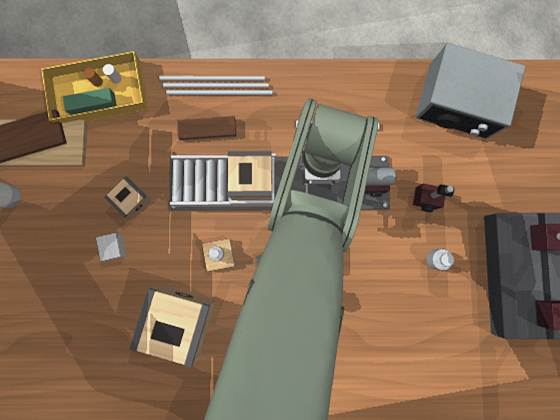

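The pictures show the cell upright between the lamp and the carton. Its centre is at column 284 and the window's at 286, about 1 mm apart, and the carton is still home. Everything is steady, so I'm handing in.

```bash
python3 -c "
from bench import *
print(close_job()); o=get_obs(); print(o['t'],o['ee_pos'],o['gripper_width'])"
```

```text
the job is handed in; nothing more can be done
None
the job is handed in; nothing more can be done
```

I handed the job in at about 18.3 s, with the carton home against its stop and the cell still held steady in the beam. No verdict was reported.

- **Carton:** I pushed it about 70 mm along the rollers with part-open fingers. At the stop the force rose to 8 N without further movement. Later top and scene pictures show it still there.
- **Cell:** I gripped it across its 26 mm width by the frosted faces; the final opening of 0.274 is 26 mm. I lifted it clear and carried it to the gap.
- **Final pose:** The tool was at (634.4, -100.5, 78.4) mm, which puts the cell's centre about 90 mm up. It was upright, turned to within about 0.3° of the beam, and its joints were almost still.
- **Disagreement in the last checks:** The camera estimates of the beam line spread over about x = 633 to 634.2 mm. The wrist camera also saw the cell about 1.4 mm to the side of the tool's centre. In the last picture the cell is about 1 mm off the carton window's centre. Nothing else on the bench was seen to move.

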